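# Lock out the bench drill, set the work under the bit, reset the stop

### The arm

A 6-joint arm with a two-finger parallel gripper is mounted at the origin on the work surface. World frame = base frame: x ahead of the robot, y to its left, z up, the work surface at z = 0. Lengths are in m, angles in rad, forces in N, time in s.
With the tool pointing down it reaches from about 0.4 to 0.825 m from the base axis. Payload 7 kg.
Tool frame: the origin (TCP) lies midway between the tips of the shut fingers; the grasp point (between the pads) lies arm.hold_point_z behind it (arm.hold_point_z is the distance from the TCP to the grasp point, in m); z points along the fingers, y is the line along which they close (so a half turn about z gives the same grasp; the last joint's range is limited). The gripper opens to 88 mm and grips with 3 to 60 N. Pads are 19 mm wide; open, the fingers measure 130 mm over their backs; the gripper's body (78 mm by 193 mm) begins 47 mm behind the grasp point.
Start: joints at [-0.842, 0.359, 0.012, 0, -1.224, -0.288], TCP at [0.288, -0.61, 0.227] pointing down, gripper open.
Joint ranges: [-3.07, 3.07], [-1.43, 2.12], [-1.02, 1.25], [-3.03, 1.67], [-3.05, -0], [-3.03, 3.03]. Speed limits (rad/s): [2.39, 2.39, 3.01, 3.14, 3.14, 3.14].

### API

Orientations are given as [roll, pitch, yaw] about the fixed x, y, z axes, in that order (R = Rz(yaw) Ry(pitch) Rx(roll)).
In Python, from station import arm gives the robot as it stands.
- The arm moves only by the shell command python3 -m crank 'ROWS' [OPENING] [FORCE]. ROWS is JSON, a list that holds one entry, the list of rows, each a list of 4 numbers: the shift along the tool's x, y, z in units of 25 mm (1.0 is 25 mm), then the turn about the tool's z in units of 5 degrees (1.0 is 5 degrees). A call has 1 to 12 rows; each row is the pose to reach, as a shift and turn from the pose commanded when the call began, along the tool's axes at that moment; what a row does not reach only later rows make up. A row lasts 1/8 s, in which the tool goes at most 62.5 mm and 10.7 degrees, less where a joint would pass 70% of its speed; a pose out of reach is approached as far as the arm can. A call with a gripper value outside its range is refused whole. OPENING is the closure, from 0 (fully open) to 1 (shut), set as the call begins (- or left out, the last holds). The fingers move at their own pace and stop on an object; FORCE is the grip in N (left out, the last holds). Time passes only in rows, so rows that repeat a pose let the fingers close. It gives the time, the measured TCP pose, the force, the opening and the grip force at its end, in the units of the state.
- arm.get_state(): the state, without advancing time (a new reading comes with each control period).
- arm.grab_frame(name): name is "scene" or "side" or "wrist"; returns (picture, depth): 400x640x3 uint8, red, green, blue; 400x640 float32, m along the optical axis (not along the pixel's ray), 0 where there is no reading.
- arm.get_calibration(name): a dict with "mtx" (3x3 intrinsics, pixels), "k1" (the pictures are not rectified: a ray, as slopes to the right and down, at radius r is drawn at 1 + k1 r^2 times it, then the intrinsics apply), "R" (3x3) and "t" (3): a world point X has camera coordinates R X + t; the wrist camera has in their place "mount" (4x4, takes a point from camera to tool coordinates, whose origin is the TCP and whose axes are the flange's). Camera axes: x right, y down, z forward; pixel columns grow to the right and rows downward; lengths in m; the calibration is good to about 2 mm. A picture is of the moment at which its call begins: read the wrist's pose just before it. get_calibration takes no time and is no camera call.
- arm.job_done(): hands the job in; it is judged then, once.
Trained networks look in the newest picture that a camera, given by its name, has taken for a name from the list of things; names that differ only in an ending like _2 or _b are one class to them, and where a whole thing is asked for, a point or a joint stands for the part that bears it (a point fixed in the world has none). Each returns a list of dicts, best first, with "score" (0 to 1); they miss things now and then, are a little off and sometimes report something else, mostly with a low value. They report only what shows in the picture. A call takes as long as a camera call.
- arm.recognise(thing, camera): "extent" ([left, top, width, height] in pixels, round what is visible of it).
- arm.trace(thing, camera): "mask" (400x640 bool, what is visible of it) and "extent" ([left, top, width, height] in pixels, round what is visible of it).
The state is a dict: "t": time; "q": joint angles; "qd": joint speeds; "joint_efforts": joint torques, N m; "eef_pos": TCP position; "ee_rot": TCP orientation; "force": force on the tool from outside, world axes, zero at the start; "moment": the same for the moment, N m; "width": finger opening in m; "gripper_force": force on a finger pad.
Only numpy, scipy, OpenCV 4.12 (cv2) and the standard library are available. Lean on these libraries where they do the work, as an engineer would, in place of code of your own. Each camera call takes 0.05 s, during which the arm holds its last target. There are 200 camera calls.

### The job

Get the bench drill ready for its next hole. First push the mushroom-headed stop on the sloping control box down until it latches, then slide the drill vise along the drill's base plate until the scribed cross on the clamped work sits right under the tip of the drill bit, and let go of it; only then turn the mushroom clockwise so that it springs back up. Leave the vise sitting flat on the base plate and do not push the other things on the bench out of their places.

Things in the scene. Friction and masses are not known exactly. Their poses are not given: they have to be found in the camera images.
- drill: Grey bench drill, fixed. Origin on the bench straight below the bit tip; x points away from the robot's side. Base plate 15 mm thick, x -220 to +140, y -100 to +100 mm. Column 32 mm thick at x +100, y +65, 412 mm high. Above the bench: chuck 26 mm thick from 115 to 175 mm, motor 54 mm thick to 351 mm, arm from motor to column 46 mm wide at 217 to 273 mm; feed lever beside the column.
- bit_tip (a point): Tip of the 6 mm drill bit, pointing down, 71 mm above the bench (56 mm above the base plate, 10 mm above the top of the work).
- vise: Loose dark steel drill vise, 0.8 kg, 135 (x) by 50 mm (y), origin at the centre of its underside, on the base plate. Tail block at x -55 mm: 25 long, 50 wide, 40 high, straight sides down to the plate, the place to grip across y. Jaws at x +7 and +57, 42 high; between them the work, an aluminium bar 29 (x) by 80 (y), top at 46 mm. Screw with a thin cross handle 48 mm wide at x -86.
- mark (a point): Centre of the scribed cross with a punched dot on top of the work, at x = +33, y = +18, z = +46 mm in the vise's frame.
- stop_box: Grey control box, fixed, 130 x 130 mm, origin at the centre of its underside. Its face slopes 24 degrees: 30 mm high at the front edge (-x), 88 mm at the back. The mushroom stands square to the face, its foot at x +12, y 0, 64 mm above the bench. Two small controls near the front edge, a flat button and a toggle, are not used.
- stop_top (a point): Centre of the top of the black mushroom head; z points out along its axis, 24 degrees from vertical, leaning to the box's front. Head 40 mm across, ribbed straight sides 12 mm high under a 6.5 mm dome; underside 23 mm from the face when up; stem 22 mm thick, flat collar 48 mm wide and 5 mm high. Room for fingers all round.
- stop_push (a joint): How far the mushroom is pushed in, m: 0 up, 0.0095 fully down; pushed past 0.0075 it latches and stays at 0.0075 when let go. Takes about 7 N.
- stop_turn (a joint): How far the mushroom head is turned clockwise as seen facing it, rad: 0 to 0.9, sprung back to 0. Latched down, it is freed from about 0.6 and springs up.
- glue_bottle: Small blue bottle standing, 34 mm across, 100 mm high; bystander.
- scriber: Hand tool with a screwdriver-like handle lying on the bench, 160 mm; bystander.
- rivet_tin: Open steel tin 48 mm across, 38 mm high; bystander in front of the control box.
- square: Flat try square lying on the bench, 90 x 120 mm; bystander.
- hammer: Hammer lying on the bench; bystander.
- cup: White plastic cup 74 mm across, 90 mm high; bystander.
- channel: Aluminium channel 160 x 50 x 40 mm lying open side up; bystander.

How it is judged:
On the way, in this order (a step that is already met when the one before it is completed fails the run):
1. the mushroom stop is latched down and let go (value of joint stop_push above 0.0045 m and contact force between each of the arm, the fingers and stop_box below 0.5 N), for 0.2 s.
2. with the stop still down, the marked spot is within 4 mm of the point under the bit tip and the vise is let go (value of joint stop_push above 0.0045 m and horizontal distance between mark and bit_tip below 0.004 m and linear speed of vise below 0.01 m/s and contact force between the fingers and vise below 0.3 N), for 0.2 s.
At the end, for the whole second after the job is handed in: the mushroom is back up (pushed in less than 2 mm), the marked spot is within 4 mm sideways of the bit tip, and the vise rests flat and still on the base plate (tilt under 0.05 rad, underside under 18 mm above the bench) (value of joint stop_push below 0.002 m and horizontal distance between mark and bit_tip below 0.004 m and angle between vise's own z axis and vertical below 0.05 rad and height (world z) of vise below 0.018 m and linear speed of vise below 0.01 m/s); the robot touches nothing.
It fails at once if a bystander is moved more than 30 mm (distance of any of glue_bottle, scriber, rivet_tin, square, hammer, cup, channel from where it was at the start of the episode above 0.03 m).
It also fails if it takes over 72 s, if anything falls off the work surface, if the arm or the gripper's body presses on something with over 40 N, if the wrist force passes 120 N, or if a joint passes its speed limit or range.

## Working session

There is one attempt and no reset: what is moved stays moved. The work goes in short steps, Python scripts to look and compute and a shell command to move; the robot and the scene stay as the last step left them, time stands still between calls to the robot, and variables do not carry over. Pictures are saved under pics/ and viewed, at most 10 in all, crops included, and the job is handed in when it is done.

```bash
ls; mkdir -p pics; cat > h.py <<'E'
import numpy as np, cv2
from station import arm
from scipy.spatial.transform import Rotation as Ro
def cam(name, st=None):
    c=arm.get_calibration(name); K=np.array(c["mtx"]);k1=c["k1"]
    if "R" in c: R=np.array(c["R"]);t=np.array(c["t"]); return K,k1,R.T,-R.T@t
    M=np.array(c["mount"]); Rt=Ro.from_euler('xyz',st["ee_rot"]).as_matrix()
    return K,k1,Rt@M[:3,:3],Rt@M[:3,3]+np.array(st["eef_pos"])
def rays(C,uv):
    K,k1,R,o=C; uv=np.atleast_2d(np.asarray(uv,float))
    p=cv2.undistortPoints(uv.reshape(-1,1,2),K,np.array([k1,0,0,0,0.]),None,None).reshape(-1,2)
    return np.c_[p,np.ones(len(p))]
def at_depth(C,uv,d): return (rays(C,uv)*np.asarray(d).reshape(-1,1))@C[2].T+C[3]
def at_z(C,uv,z):
    d=rays(C,uv)@C[2].T; return C[3]+d*((z-C[3][2])/d[:,2])[:,None]
def proj(C,X):
    K,k1,R,o=C; p=(np.atleast_2d(X)-o)@R
    q=p[:,:2]/p[:,2:]; q=q*(1+k1*(q**2).sum(1))[:,None]
    return q@K[:2,:2].T+K[:2,2]
def cloud(C,mask,d):
    v,u=np.nonzero(mask&(d>0)); return at_depth(C,np.c_[u,v],d[v,u])
E
python3 - <<'E'
from h import *
s=arm.get_state(); print(s["t"],s["eef_pos"],s["ee_rot"],s["width"],arm.hold_point_z)
for n in("scene","side","wrist"):
    st=arm.get_state();p,d=arm.grab_frame(n); C=cam(n,st); print(n,C[3].round(3),C[2][:,2].round(2),C[0][0,0])
    cv2.imwrite(f"pics/{n}0.png",p[...,::-1]); np.save(f"{n}0.npy",d)
    if n=="wrist": continue
    for th in["drill","vise","mark","stop_box","stop_top","bit_tip","rivet_tin","glue_bottle","scriber","cup","hammer","channel","square"]:
        try: r=arm.trace(th,n)
        except Exception as e: print(th,e);continue
        for x in r[:1]:
            P=cloud(C,x["mask"],d); print(th,round(x["score"],2),np.round(x["extent"]),np.percentile(P,[3,50,97],axis=0).round(3).tolist() if len(P) else 0)
            np.save(f"m_{n}_{th}.npy",x["mask"])
E
```

```text
pics
0.0 [ 0.2877525  -0.61004169  0.22562425] [ 3.13994556e+00 -1.58209498e-04 -2.70090723e+00] 0.08759679766161385 0.0188
scene [1.323 0.982 0.844] [-0.5  -0.68 -0.53] 477.51393432867184
vise 0.96 [259. 166.  47.  25.] [[0.509, -0.254, 0.021], [0.585, -0.217, 0.048], [0.638, -0.198, 0.065]]
mark 0.68 [260. 167.  46.  22.] [[0.506, -0.259, 0.021], [0.588, -0.218, 0.049], [0.639, -0.199, 0.065]]
stop_box 0.58 [306. 229.  67.  53.] [[0.61, 0.154, 0.004], [0.71, 0.229, 0.054], [0.741, 0.277, 0.101]]
stop_top 0.48 [328. 228.  20.  11.] [[0.652, 0.189, 0.091], [0.674, 0.211, 0.102], [0.686, 0.223, 0.108]]
bit_tip 0.64 [215.  88. 116. 139.] [[0.454, -0.3, 0.005], [0.697, -0.149, 0.034], [0.787, -0.098, 0.384]]
rivet_tin 0.49 [362. 223.  17.  20.] [[0.503, 0.156, 0.004], [0.527, 0.181, 0.026], [0.546, 0.199, 0.04]]
glue_bottle 0.55 [350. 176.   9.  31.] [[0.436, 0.001, 0.009], [0.454, 0.015, 0.051], [0.465, 0.025, 0.1]]
scriber 0.49 [287. 208.  46.  22.] [[0.557, -0.01, 0.003], [0.603, 0.008, 0.02], [0.692, 0.016, 0.029]]
cup 0.77 [379. 272.  32.  52.] [[0.655, 0.398, 0.008], [0.696, 0.435
[... 1140 characters left out ...]
0.041]]
glue_bottle 0.64 [364. 207.  11.  30.] [[0.432, 0.0, 0.013], [0.446, 0.016, 0.059], [0.463, 0.024, 0.104]]
scriber 0.84 [313. 214.  27.  12.] [[0.555, -0.002, 0.014], [0.586, 0.01, 0.025], [0.626, 0.016, 0.03]]
cup 0.73 [215. 305.  34.  39.] [[0.656, 0.398, 0.003], [0.696, 0.425, 0.054], [0.722, 0.465, 0.092]]
hammer 0.89 [341. 120.  72.  22.] [[0.402, -0.455, 0.008], [0.543, -0.421, 0.022], [0.645, -0.387, 0.029]]
channel 0.82 [272. 339.  69.  48.] [[0.414, 0.421, 0.002], [0.486, 0.439, 0.008], [0.563, 0.47, 0.042]]
square 0.66 [229. 189.  43.  23.] [[0.782, -0.041, 0.001], [0.812, 0.022, 0.01], [0.896, 0.044, 0.02]]
wrist [ 0.213 -0.646  0.384] [ 0.28  0.13 -0.95] 332.6839327327687
```

```bash
python3 - <<'E'
import cv2,numpy as np
a=cv2.imread("pics/scene0.png")[80:300,200:440];b=cv2.imread("pics/side0.png")[60:280,230:420]
a=cv2.resize(a,None,fx=1.8,fy=1.8,interpolation=3);b=cv2.resize(b,None,fx=1.8,fy=1.8,interpolation=3)
cv2.imwrite("pics/c0.png",np.hstack([a,b]));print(a.shape,b.shape)
E
```

```text
(396, 432, 3) (396, 342, 3)
```

View pics/c0.png

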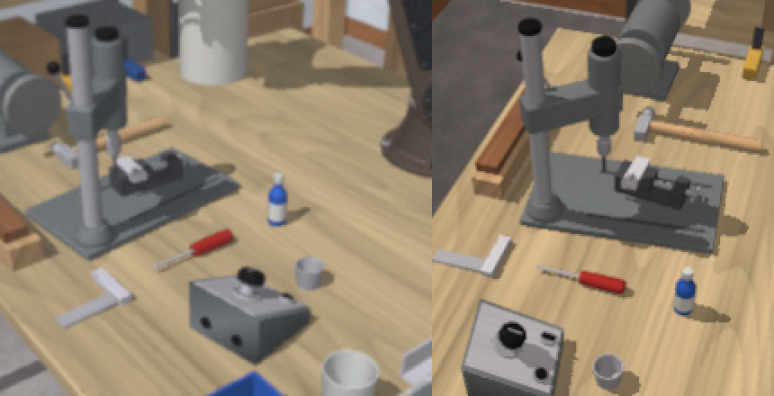

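```bash
python3 - <<'E'
from h import *
for n in("scene","side"):
    C=cam(n); d=np.load(n+"0.npy"); L=lambda t:cloud(C,np.load(f"m_{n}_{t}.npy"),d)
    B=L("stop_box"); Q=B[(B[:,2]>.035)&(B[:,2]<.085)]
    # RANSAC plane
    best=0;rng=np.random.default_rng(0)
    for _ in range(800):
        a,b,c=Q[rng.choice(len(Q),3,0)];v=np.cross(b-a,c-a);v/=np.linalg.norm(v)+1e-12
        v*=np.sign(v[2]); 
        if v[2]<.8: continue
        k=abs((Q-a)@v)<.002
        if k.sum()>best: best=k.sum();I=k
    P=Q[I];v=np.linalg.svd(P-P.mean(0))[2][2];v*=np.sign(v[2])
    print(n,"face n",v.round(3),"tilt",np.degrees(np.arccos(v[2])).round(1),"yaw(+x)",np.degrees(np.arctan2(-v[1],-v[0])).round(1),len(P))
    T=L("stop_top"); ct=T[T[:,2]>.096]; print(" head",np.median(T,0).round(4),ct.mean(0).round(4),ct.max(0).round(4))
    D=L("bit_tip"); pl=D[(D[:,2]>.008)&(D[:,2]<.022)]
    r=cv2.minAreaRect((pl[:,:2]*1000).astype(np.float32)); print(" plate",r,np.median(pl[:,2]))
    m=D[(D[:,2]>.28)&(D[:,2]<.345)]; print(" motor/col pts",np.percentile(m,[2,98],axis=0).round(3))
    m=D[(D[:,2]>.08)&(D[:,2]<.17)]; k=np.linalg.norm(m[:,:2]-[.655,-.2],axis=1)<.05; print(" chuck",np.median(m[k],0).round(3),k.sum())
    V=L("vise");V=V[V[:,2]>.045];r=cv2.minAreaRect((V[:,:2]*1000).astype(np.float32)); print(" vise top",r)
    w=V[V[:,2]>.059]; print(" work",w.mean(0).round(4),cv2.minAreaRect((w[:,:2]*1000).astype(np.float32)))
E
```

```text
scene face n [-0.402 -0.067  0.913] tilt 24.0 yaw(+x) 9.5 485
 head [0.6742 0.2114 0.1016] [0.6738 0.2082 0.1027] [0.6866 0.2232 0.11  ]
 plate ((630.433837890625, -413.2250061035156), (365.797607421875, 633.1260986328125), 4.08872652053833) 0.01651287027723025
 motor/col pts [[ 0.638 -0.209  0.282]
 [ 0.784 -0.111  0.343]]
 chuck [ 0.657 -0.197  0.139] 117
 vise top ((569.05078125, -226.64923095703125), (77.99851989746094, 170.75840759277344), 84.13507843017578)
 work [ 0.6008 -0.2267  0.0624] ((588.8731079101562, -231.4202880859375), (151.2355194091797, 74.23806762695312), 17.17321014404297)
side face n [-0.407 -0.081  0.91 ] tilt 24.5 yaw(+x) 11.3 952
 head [0.6645 0.207  0.102 ] [0.6662 0.2056 0.103 ] [0.6817 0.223  0.1116]
 plate ((615.8203735351562, -204.67074584960938), (360.36285400390625, 204.4432373046875), 5.691647529602051) 0.01722175593180153
 motor/col pts [[ 0.63  -0.2    0.282]
 [ 0.775 -0.11   0.344]]
 chuck [ 0.655 -0.195  0.143] 88
 vise top ((560.0385131835938, -229.61544799804688), (81.25765228271484, 158.1891326904297), 82.4033432006836)
 work [ 0.5967 -0.2313  0.0624] ((571.6572265625, -231.28607177734375), (80.65974426269531, 132.20590209960938), 82.05780792236328)
```

```bash
cat >> h.py <<'E'
def units(tgt,yawdeg=None,base=None):
    s=arm.get_state(); R=Ro.from_euler('xyz',s["ee_rot"]).as_matrix(); y=np.degrees(s["ee_rot"][2])
    a=0 if yawdeg is None else ((y-yawdeg+180)%360-180)/5
    print("units",np.r_[R.T@(np.array(tgt)-s["eef_pos"])/.025,a].round(3))
E
python3 - <<'E'
from h import *
units([.41,-.05,.227],-169.5);units([.55,.12,.22],-169.5);units([.60,.195,.20],-169.5)
E
```

```text
units [-1.3979e+01  1.8193e+01 -1.7000e-02  2.9510e+00]
units [-21.945  21.954   0.263   2.951]
units [-25.034  23.813   1.063   2.951]
```

```bash
python3 -m crank '[[[-14,18.2,0,2.95],[-14,18.2,0,2.95],[-14,18.2,0,2.95],[-14,18.2,0,2.95],[-14,18.2,0,2.95],[-14,18.2,0,2.95],[-14,18.2,0,2.95],[-14,18.2,0,2.95],[-14,18.2,0,2.95],[-14,18.2,0,2.95],[-14,18.2,0,2.95]]]' 1
python3 - <<'E'
from h import *
units([.55,.15,.21],-169.5);units([.60,.195,.20],-169.5)
E
```

```text
t: 2.82
eef_pos: [0.4105, -0.049, 0.2267]
ee_rot: [-3.142, 0.0, -2.956]
force: [-0.2, 0.7, -0.6]
width: 0.0003
gripper_force: 0.0
units [-6.956  6.793  0.668  0.028]
units [-9.254  8.193  1.068  0.028]
```

```bash
python3 -m crank '[[[-2.3,2.0,0.2,0],[-4.6,4.1,0.5,0],[-6.9,6.1,0.8,0],[-9.2,8.2,1.07,0],[-9.2,8.2,1.07,0],[-9.2,8.2,1.07,0],[-9.2,8.2,1.07,0]]]'
python3 - <<'E'
from h import *
st=arm.get_state();p,d=arm.grab_frame("wrist");C=cam("wrist",st)
cv2.imwrite("pics/w1.png",p[...,::-1])
print(st["eef_pos"],C[3])
for t in("stop_top","stop_box"):
    for r in arm.trace(t,"wrist")[:2]:
        P=cloud(C,r["mask"],d);print(t,r["score"],r["extent"],np.percentile(P,[3,50,97],axis=0).round(4).tolist())
        if t=="stop_top" : 
            H=P[P[:,2]>.098]; print(H.mean(0),len(H))
E
```

```text
t: 3.7
eef_pos: [0.5993, 0.192, 0.1989]
ee_rot: [-3.141, -0.002, -2.96]
force: [0.6, -0.8, 0.0]
width: 0.0004
gripper_force: 0.0
[0.59927262 0.19198039 0.1989275 ] [0.51782263 0.1773556  0.35685339]
stop_top 0.65 [315.7, 255.1, 0.8, 17.3] [[0.5897, 0.1896, 0.0884], [0.6498, 0.201, 0.0979], [0.6586, 0.203, 0.2139]]
[0.6207876  0.19589592 0.15974976] 26
stop_box 0.91 [250.0, 184.5, 130.1, 104.5] [[0.596, 0.1356, 0.0102], [0.6293, 0.1955, 0.0454], [0.6683, 0.2563, 0.0583]]
```

View pics/w1.png

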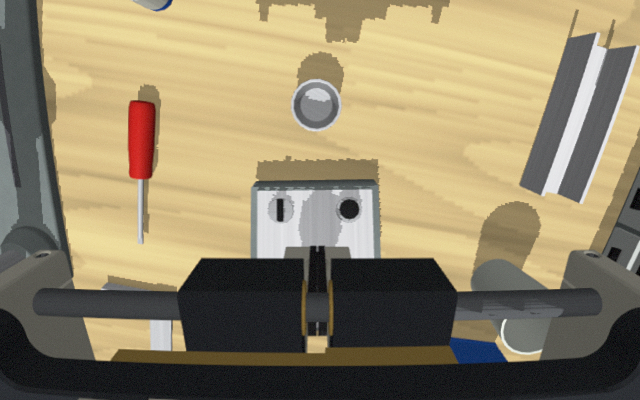

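```bash
python3 - <<'E'
from h import *
st=arm.get_state();C=cam("wrist",st)
f=at_z(C,[[254,188],[377,187]],.03);print(f); m=f.mean(0);v=f[1]-f[0];print(np.linalg.norm(v),np.degrees(np.arctan2(v[1],v[0])))
e=-np.array([-v[1],v[0]])/np.linalg.norm(v[:2]); e*=np.sign(e[0]); foot=m[:2]+.077*e; top=foot-e*.0415*np.sin(np.radians(24)); print("foot",foot,"top",top,e)
t=top+e*.006; units([*t,.125],-169.5); units([*t,.104],-169.5)
E
```

```text
[[0.61611038 0.13021389 0.03      ]
 [0.59243281 0.25378309 0.03      ]]
0.12581722658292568 100.8471867641825
foot [0.6798958  0.20648914] top [0.66331783 0.20331257] [0.9821326  0.18819023]
units [-2.848 -0.027  3.018 -0.018]
units [-2.848 -0.027  3.858 -0.018]
```

```bash
python3 -m crank '[[[-1.5,0,0.5,0],[-2.9,0.04,1.5,0],[-2.9,0.04,2.6,0],[-2.9,0.04,3.2,0],[-2.9,0.04,3.6,0],[-2.9,0.04,3.7,0],[-2.9,0.04,3.8,0],[-2.9,0.04,3.85,0],[-2.9,0.04,3.9,0],[-2.9,0.04,3.9,0]]]'
```

```text
t: 5.1
eef_pos: [0.6714, 0.2085, 0.1034]
ee_rot: [3.141, 0.003, -2.958]
force: [3.1, -0.3, 4.9]
width: 0.0005
gripper_force: 2.5
```

```bash
python3 -m crank '[[[0,0,0.08,0],[0,0,0.16,0],[0,0,0.22,0],[0,0,0.28,0],[0,0,0.32,0],[0,0,0.32,0]]]'
```

```text
t: 5.85
eef_pos: [0.6734, 0.209, 0.0974]
ee_rot: [3.141, 0.007, -2.957]
force: [4.8, -0.5, 11.4]
width: 0.0005
gripper_force: 5.7
```

```bash
python3 -m crank '[[[0,0,0.06,0],[0,0,0.12,0],[0,0,0.18,0],[0,0,0.24,0],[0,0,0.24,0]]]'
```

```text
t: 6.48
eef_pos: [0.6744, 0.2092, 0.0967]
ee_rot: [3.141, 0.011, -2.956]
force: [-6.6, -2.5, 38.5]
width: 0.0005
gripper_force: 19.4
```

```bash
python3 -m crank '[[[0,0,-1,0],[0,0,-3,0],[2,0,-5,0],[4.5,0,-5.5,0],[6,-1,-6,0],[6,-2,-6,0],[6,-2,-6,0],[6,-2,-6,0]]]' 0
python3 - <<'E'
from h import *
for n in("scene","side"):
    p,d=arm.grab_frame(n);C=cam(n);d0=np.load(n+"0.npy")
    M=np.load(f"m_{n}_stop_top.npy"); cv2.imwrite(f"pics/{n}1.png",p[...,::-1])
    for dd in(d0,d):
        P=cloud(C,M,dd);P=P[P[:,2]>.085]; print(n,np.median(P,0).round(4),P.max(0).round(4),len(P))
units([.40,-.1,.235],178)
E
```

```text
t: 7.48
eef_pos: [0.5316, 0.1317, 0.2377]
ee_rot: [3.142, -0.001, -2.959]
force: [0.1, -0.1, -0.6]
width: 0.0749
gripper_force: 0.0
scene [0.6744 0.2116 0.1017] [0.6866 0.2257 0.11  ] 130
scene [0.6745 0.2095 0.0972] [0.6883 0.2225 0.1029] 90
side [0.6645 0.2067 0.102 ] [0.6817 0.223  0.1116] 151
side [0.6671 0.2058 0.0956] [0.6856 0.2234 0.1035] 131
units [ 6.877 -8.163  0.114  2.502]
```

```bash
python3 - <<'E'
from h import *
for t in([.41,-.05,.237],[.43,-.34,.2],[.60,-.36,.16]): units(t,-175)
E
```

```text
units [ 6.119 -6.27   0.032  1.102]
units [  7.446 -17.821   1.518   1.102]
units [  0.904 -19.847   3.109   1.102]
```

```bash
python3 -m crank '[[[1.7,-1.6,0,0.5],[3.4,-3.2,0,1.1],[5,-4.8,0,1.1],[6.1,-6.5,0,1.1],[6.4,-8.9,0.3,1.1],[6.7,-11.3,0.6,1.1],[7,-13.7,0.9,1.1],[7.3,-16,1.3,1.1],[7.4,-17.8,1.5,1.1],[5.4,-18.6,2,1.1],[3.1,-19.4,2.6,1.1],[0.9,-19.8,3.1,1.1]]]'
python3 -m crank '[[[0,0,0,0],[0,0,0,0],[0,0,0,0]]]'
python3 - <<'E'
from h import *
st=arm.get_state();p,d=arm.grab_frame("wrist");C=cam("wrist",st);np.save("w2.npy",d)
cv2.imwrite("pics/w2.png",p[...,::-1]);print(st["eef_pos"],st["ee_rot"])
import json;json.dump({k:list(st[k]) for k in("eef_pos","ee_rot")},open("w2.json","w"))
for t in("vise","mark"):
    for r in arm.trace(t,"wrist")[:1]: print(t,r["score"],r["extent"])
E
```

```text
t: 9.07
eef_pos: [0.6018, -0.3597, 0.1589]
ee_rot: [3.141, -0.002, -3.055]
force: [0.0, -0.3, 0.8]
width: 0.0877
gripper_force: 0.0
t: 9.45
eef_pos: [0.5996, -0.3592, 0.1613]
ee_rot: [-3.141, 0.0, -3.054]
force: [-0.3, 0.2, 0.7]
width: 0.0878
gripper_force: 0.0
[ 0.59957114 -0.35918062  0.1613028 ] [-3.14141345e+00  2.80413094e-04 -3.05426498e+00]
vise 0.56 [409.4, 61.0, 124.5, 192.9]
mark 0.65 [408.3, 60.3, 123.8, 197.0]
```

View pics/w2.png

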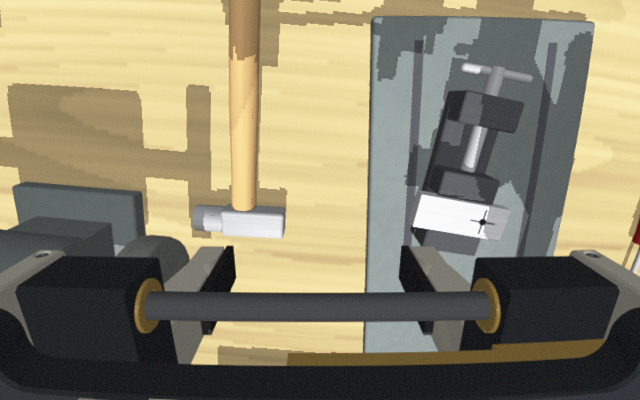

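```bash
python3 -m crank '[[[-1.5,-0.2,0,0],[-3.2,-0.3,0,0],[-3.2,-0.3,0,0],[-3.2,-0.3,0,0],[-3.2,-0.3,0,0]]]'
python3 - <<'E'
from h import *
st=arm.get_state();p,d=arm.grab_frame("wrist");C=cam("wrist",st);np.save("w3.npy",d)
cv2.imwrite("pics/w3.png",p[...,::-1]);print(st["eef_pos"],st["ee_rot"])
import json;json.dump({k:list(st[k]) for k in("eef_pos","ee_rot")},open("w3.json","w"))
E
```

```text
t: 10.22
eef_pos: [0.6796, -0.36, 0.1616]
ee_rot: [-3.141, 0.0, -3.055]
force: [-0.3, -0.4, 0.3]
width: 0.0877
gripper_force: 0.0
[ 0.67960416 -0.35995964  0.16155386] [-3.14140651e+00  4.94685283e-04 -3.05465546e+00]
```

View pics/w3.png

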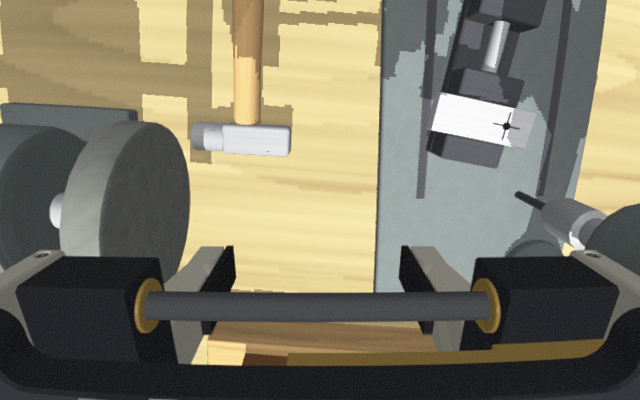

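```bash
python3 - <<'E'
from h import *
import json
S=[json.load(open(f"w{i}.json")) for i in(2,3)];C=[cam("wrist",s) for s in S];D=[np.load(f"w{i}.npy") for i in(2,3)]
def tri(a,b):
    A=[];B=[]
    for c,uv in zip(C,(a,b)):
        d=(rays(c,[uv])@c[2].T)[0];d/=np.linalg.norm(d);P=np.eye(3)-np.outer(d,d);A.append(P);B.append(P@c[3])
    return np.linalg.lstsq(np.vstack(A),np.hstack(B),rcond=None)[0]
print("mark tri",tri((482,222),(506,126)), [at_z(c,[u],.061)[0].round(4) for c,u in zip(C,((482,222),(506,126)))])
print("bit",at_z(C[1],[(516,193)],.071)[0], "depth",at_depth(C[1],[(519,194)],D[1][194,519])[0])
ang=lambda c,a,b,z:(lambda P:(np.degrees(np.arctan2(*(P[0]-P[1])[1::-1])).round(1),np.linalg.norm(P[1]-P[0]).round(4)))(at_z(c,[a,b],z))
print("work edge",ang(C[0],(421,193),(510,207),.061),ang(C[1],(440,93),(534,111),.061),ang(C[1],(431,132),(524,149),.061))
print("plate left edge",ang(C[0],(374,17),(366,320),.015),"front",ang(C[0],(374,17),(594,22),.015))
P=at_z(C[0],[(374,17),(594,22)],.015);print(P)
# tail block top via depth
c=C[0];v,u=np.mgrid[75:175,435:535];d=D[0][v,u].ravel();P=at_depth(c,np.c_[u.ravel(),v.ravel()],d);k=(P[:,2]>.050)&(P[:,2]<.0585)&(d>0)
m=np.zeros((100,100),np.uint8);m.ravel()[k]=1
n,l,s,ce=cv2.connectedComponentsWithStats(m)
i=1+s[1:,4].argmax();Q=P[l.ravel()==i];print("tail",Q.mean(0),s[i],cv2.minAreaRect((Q[:,:2]*1000).astype(np.float32)))
E
```

```text
mark tri [ 0.60354151 -0.21854065  0.06109728] [array([ 0.6036, -0.2185,  0.061 ]), array([ 0.6035, -0.2184,  0.061 ])]
bit [ 0.65378673 -0.20266875  0.071     ] depth [ 0.65240907 -0.2056185   0.07947148]
work edge (np.float64(-93.9), np.float64(0.0783)) (np.float64(-93.7), np.float64(0.0771)) (np.float64(-94.0), np.float64(0.0783))
plate left edge (np.float64(-173.8), np.float64(0.2968)) front (np.float64(-83.7), np.float64(0.1961))
[[ 0.44764645 -0.32449468  0.015     ]
 [ 0.42604607 -0.12961738  0.015     ]]
tail [ 0.51393169 -0.23025089  0.05450744] [  21   15   68   43 2007] ((513.6742553710938, -228.95156860351562), (50.33584976196289, 26.23143768310547), 85.35848236083984)
```

```bash
python3 - <<'E'
from h import *
for t in([.514,-.36,.16],[.514,-.2303,.12],[.514,-.2303,.021]): units(t,176)
E
```

```text
units [6.602 0.574 0.059 1.796]
units [6.153 5.743 1.659 1.796]
units [6.156 5.743 5.619 1.796]
```

```bash
python3 -m crank '[[[2,0,0,0.5],[4.4,0.3,0,1.8],[6.5,0.6,0,1.8],[6.4,2.9,0.5,1.8],[6.2,5,1,1.8],[6.16,5.74,1.66,1.8],[6.16,5.74,2.5,1.8],[6.16,5.74,3.5,1.8],[6.16,5.74,4.5,1.8],[6.16,5.74,5.2,1.8],[6.16,5.74,5.62,1.8],[6.16,5.74,5.62,1.8]]]'
python3 -m crank '[[[0,0,0,0],[0,0,0,0]]]' 
python3 - <<'E'
from h import *
units([.514,-.2303,.021],176)
E
```

```text
t: 11.78
eef_pos: [0.514, -0.2303, 0.0202]
ee_rot: [-3.142, -0.001, 3.072]
force: [-0.1, 0.2, 0.7]
width: 0.0878
gripper_force: 0.0
t: 12.02
eef_pos: [0.515, -0.2303, 0.0211]
ee_rot: [-3.142, 0.001, 3.072]
force: [-0.3, 0.2, -0.6]
width: 0.0878
gripper_force: 0.0
units [ 0.039 -0.003  0.005  0.002]
```

```bash
python3 -m crank '[[[0,0,0,0],[0,0,0,0],[0,0,0,0],[0,0,0,0],[0,0,0,0],[0,0,0,0]]]' 1 25
python3 -m crank '[[[-0.3,0.12,0,0],[-0.6,0.24,0,0],[-0.9,0.36,0,0],[-1.2,0.48,0,0],[-1.5,0.59,0,0],[-1.8,0.71,0,0],[-1.96,0.77,0,0],[-1.96,0.77,0,0],[-1.96,0.77,0,0]]]'
```

```text
t: 12.78
eef_pos: [0.5143, -0.23, 0.0203]
ee_rot: [3.141, -0.0, 3.072]
force: [-0.3, 2.8, 0.9]
width: 0.0502
gripper_force: 25.0
t: 13.9
eef_pos: [0.5621, -0.2151, 0.0203]
ee_rot: [-3.141, -0.004, 3.071]
force: [-8.1, -2.2, 7.1]
width: 0.05
gripper_force: 25.0
```

```bash
python3 -m crank '[[[-0.05,0.02,0,0],[-0.1,0.04,0,0],[-0.1,0.04,0,0],[-0.1,0.04,0,0]]]'
python3 -m crank '[[[0,0,0,0],[0,0,0,0],[0,0,0,0],[0,0,-0.5,0],[0,0,-2,0],[0.5,0,-4,0],[1.5,-1,-5,0],[1.5,-1,-5,0]]]' 0
python3 - <<'E'
from h import *
for t in([.50,-.36,.16],[.6796,-.36,.1616]): units(t,-175)
E
```

```text
t: 14.4
eef_pos: [0.564, -0.2144, 0.0202]
ee_rot: [-3.141, -0.005, 3.071]
force: [-10.8, -2.2, 8.7]
width: 0.0498
gripper_force: 25.0
t: 15.4
eef_pos: [0.5283, -0.2369, 0.1489]
ee_rot: [-3.141, 0.005, 3.071]
force: [0.2, -0.3, 0.3]
width: 0.0874
gripper_force: 0.0
units [ 0.78  -4.99  -0.446 -1.81 ]
units [-6.386 -4.483 -0.472 -1.81 ]
```

```bash
python3 -m crank '[[[0.6,-2.4,-0.4,-0.5],[0.7,-4.8,-0.4,-1.8],[-1.6,-4.8,-0.4,-1.8],[-4,-4.6,-0.4,-1.8],[-6.4,-4.5,-0.4,-1.8],[-6.4,-4.5,-0.4,-1.8],[-6.4,-4.5,-0.4,-1.8],[-6.4,-4.5,-0.4,-1.8]]]'
python3 - <<'E'
from h import *
st=arm.get_state();p,d=arm.grab_frame("wrist")
cv2.imwrite("pics/w4.png",p[...,::-1]);print(st["eef_pos"],st["ee_rot"])
import json;json.dump({k:list(st[k]) for k in("eef_pos","ee_rot")},open("w4.json","w"))
cv2.imwrite("pics/w4c.png",cv2.resize(p[120:270,400:600,::-1],None,fx=4,fy=4,interpolation=cv2.INTER_CUBIC))
E
```

```text
t: 16.4
eef_pos: [0.6791, -0.3593, 0.1557]
ee_rot: [3.142, -0.0, -3.054]
force: [0.2, 0.4, -0.5]
width: 0.0878
gripper_force: 0.0
[ 0.67911845 -0.35925697  0.15565791] [ 3.14157187e+00 -3.68158148e-05 -3.05446538e+00]
```

View pics/w4c.png

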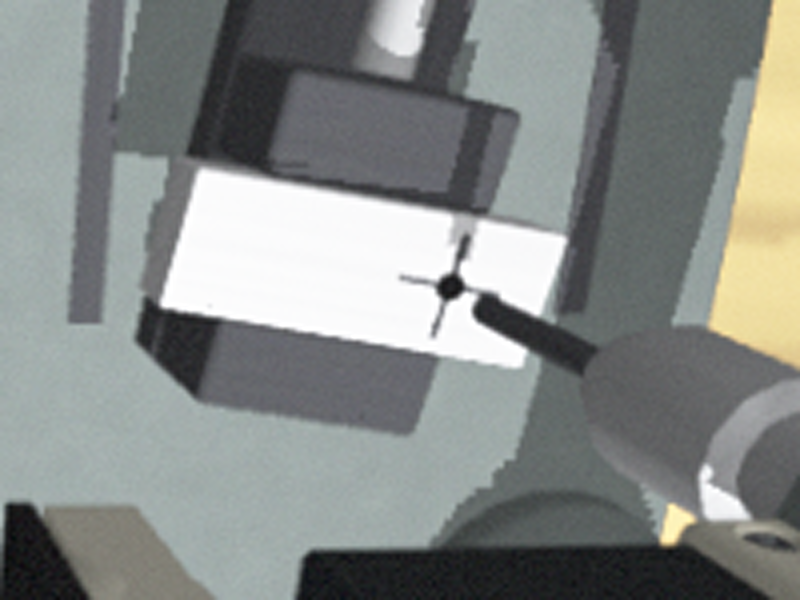

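```bash
python3 - <<'E'
from h import *
import json
C=cam("wrist",json.load(open("w4.json")))
m=at_z(C,[(512.4,191.4)],.061)[0]
for uv in((520.4,196.2),(521.6,197.1)):
    b=at_z(C,[uv],.071)[0];print(m,b,(b-m)*1000)
E
```

```text
[ 0.65312687 -0.20264038  0.061     ] [ 0.65410442 -0.20150306  0.071     ] [ 0.97755645  1.13732487 10.        ]
[ 0.65312687 -0.20264038  0.061     ] [ 0.65473597 -0.20030825  0.071     ] [ 1.60910206  2.3321283  10.        ]
```

```bash
python3 -m crank '[[[1,0,0,0],[1,0,0,0],[1,0,0,0],[1,0,0,0]]]'
python3 - <<'E'
from h import *
st=arm.get_state();p,d=arm.grab_frame("wrist")
import json;json.dump({k:list(st[k]) for k in("eef_pos","ee_rot")},open("w5.json","w"))
cv2.imwrite("pics/w5c.png",cv2.resize(p[170:270,460:580,::-1],None,fx=6,fy=6,interpolation=cv2.INTER_CUBIC))
p=cv2.imread("pics/w4.png")
cv2.imwrite("pics/w4d.png",cv2.resize(p[140:240,460:580],None,fx=6,fy=6,interpolation=cv2.INTER_CUBIC))
E
```

```text
t: 16.95
eef_pos: [0.6552, -0.3615, 0.1556]
ee_rot: [-3.141, 0.001, -3.054]
force: [0.6, -0.4, -0.4]
width: 0.0875
gripper_force: 0.0
```

View pics/w5c.png

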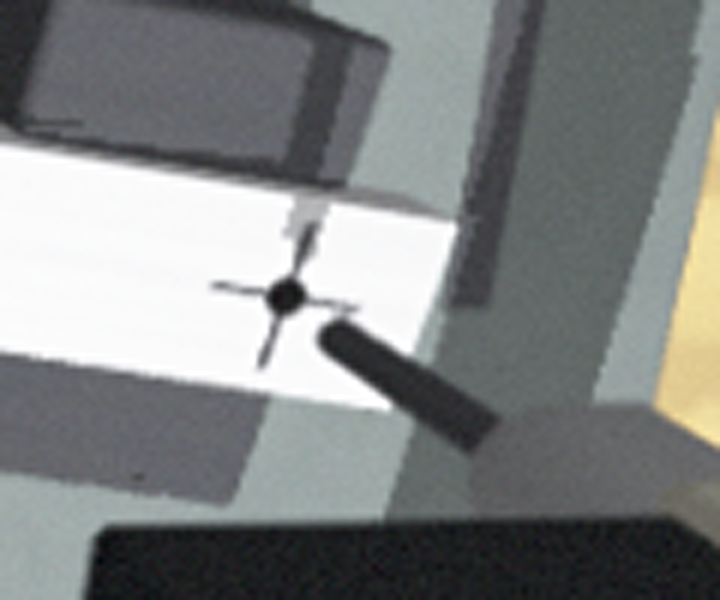

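View pics/w4d.png

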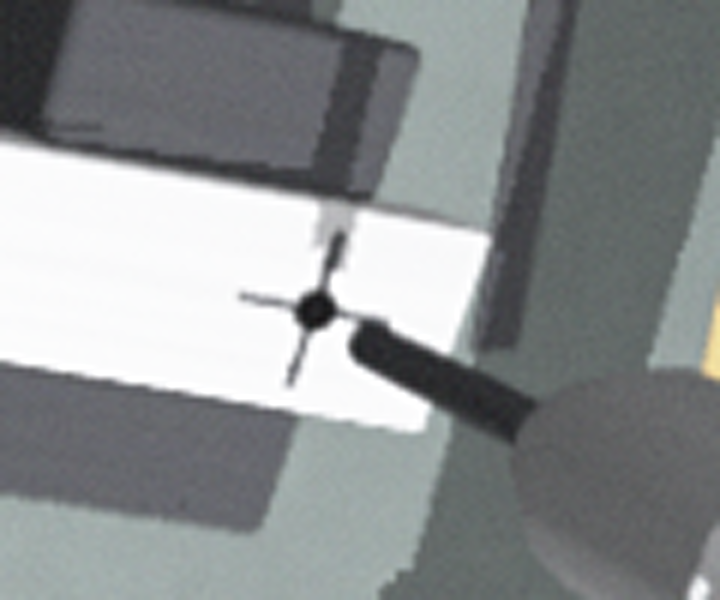

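```bash
python3 - <<'E'
from h import *
import json
for f,a,b in(("w4",(512.25,191.25),(520.75,196.75)),("w5",(507.4,219.1),(515.3,226.4))):
    C=cam("wrist",json.load(open(f+".json")));m=at_z(C,[a],.061)[0];b=at_z(C,[b],.071)[0];print(m,b,(b-m)*1000)
E
```

```text
[ 0.65301521 -0.20280123  0.061     ] [ 0.65451854 -0.20109011  0.071     ] [ 1.50333064  1.7111141  10.        ]
[ 0.65302027 -0.20281786  0.061     ] [ 0.65541864 -0.20100835  0.071     ] [ 2.3983693  1.8095057 10.       ]
```

```bash
python3 - <<'E'
from h import *
for t in([.53,-.35,.15],[.54,-.24,.14],[.564,-.2144,.0205]): units(t,176)
E
```

```text
units [4.95  0.894 0.215 1.802]
units [4.167 5.242 0.614 1.802]
units [3.123 6.179 5.395 1.802]
```

```bash
python3 -m crank '[[[2.4,0.4,0,1],[4.9,0.9,0.2,1.8],[4.6,3,0.4,1.8],[4.2,5.2,0.6,1.8],[3.5,6,1.8,1.8],[3.12,6.18,3,1.8],[3.12,6.18,4,1.8],[3.12,6.18,4.8,1.8],[3.12,6.18,5.38,1.8],[3.12,6.18,5.38,1.8],[3.12,6.18,5.38,1.8]]]'
python3 -m crank '[[[0,0,0,0],[0,0,0,0],[0,0,0,0],[0,0,0,0],[0,0,0,0]]]' 1 25
```

```text
t: 18.38
eef_pos: [0.5644, -0.2145, 0.0216]
ee_rot: [-3.141, 0.001, 3.072]
force: [-0.2, -0.6, -0.5]
width: 0.0881
gripper_force: 0.0
t: 19.0
eef_pos: [0.5638, -0.2144, 0.0209]
ee_rot: [3.142, 0.0, 3.072]
force: [-0.0, 0.4, 1.3]
width: 0.0499
gripper_force: 25.0
```

```bash
python3 -m crank '[[[-0.05,0.04,0,0],[-0.11,0.08,0,0],[-0.11,0.08,0,0],[-0.11,0.08,0,0]]]'
```

```text
t: 19.5
eef_pos: [0.5646, -0.2134, 0.0209]
ee_rot: [-3.141, -0.003, 3.071]
force: [-6.0, -4.8, 6.8]
width: 0.0499
gripper_force: 25.0
```

```bash
python3 -m crank '[[[-0.03,0.02,0,0],[-0.05,0.03,0,0],[-0.05,0.03,0,0],[-0.05,0.03,0,0]]]'
python3 -m crank '[[[0,0,0,0],[0,0,0,0],[0,0,0,0],[0,0,-0.5,0],[0,0,-2,0],[0.5,0,-4,0],[1.5,-1,-5,0],[1.5,-1,-5,0]]]' 0
python3 - <<'E'
from h import *
for t in([.53,-.35,.15],[.655,-.361,.1556]): units(t,-175)
E
```

```text
t: 20.0
eef_pos: [0.5653, -0.2129, 0.0209]
ee_rot: [-3.141, -0.004, 3.071]
force: [-7.1, -4.7, 8.0]
width: 0.0497
gripper_force: 25.0
t: 21.0
eef_pos: [0.529, -0.2352, 0.1494]
ee_rot: [-3.141, 0.005, 3.071]
force: [1.0, -0.6, 0.2]
width: 0.0874
gripper_force: 0.0
units [-0.363 -4.577 -0.019 -1.809]
units [-5.382 -4.663 -0.216 -1.809]
```

```bash
python3 -m crank '[[[-0.3,-2.4,0,-0.5],[-0.4,-4.6,0,-1.8],[-2.9,-4.6,-0.2,-1.8],[-5.4,-4.66,-0.2,-1.8],[-5.4,-4.66,-0.2,-1.8],[-5.4,-4.66,-0.2,-1.8],[-5.4,-4.66,-0.2,-1.8]]]'
python3 - <<'E'
from h import *
st=arm.get_state();p,d=arm.grab_frame("wrist")
import json;json.dump({k:list(st[k]) for k in("eef_pos","ee_rot")},open("w6.json","w"))
cv2.imwrite("pics/w6c.png",cv2.resize(p[170:270,460:580,::-1],None,fx=6,fy=6,interpolation=cv2.INTER_CUBIC))
for t in([.53,-.35,.18],[.42,-.33,.227],[.41,-.05,.227],[.55,.15,.20]): units(t,-169.5)
E
```

```text
t: 21.88
eef_pos: [0.6546, -0.3596, 0.1511]
ee_rot: [3.142, -0.0, -3.054]
force: [-0.2, -0.1, -1.1]
width: 0.0877
gripper_force: 0.0
units [ 4.934  0.822 -1.141 -1.099]
units [ 9.247  2.002 -3.023 -1.099]
units [ 8.669 13.195 -3.025 -1.099]
units [ 2.393 20.676 -1.944 -1.099]
```

View pics/w6c.png

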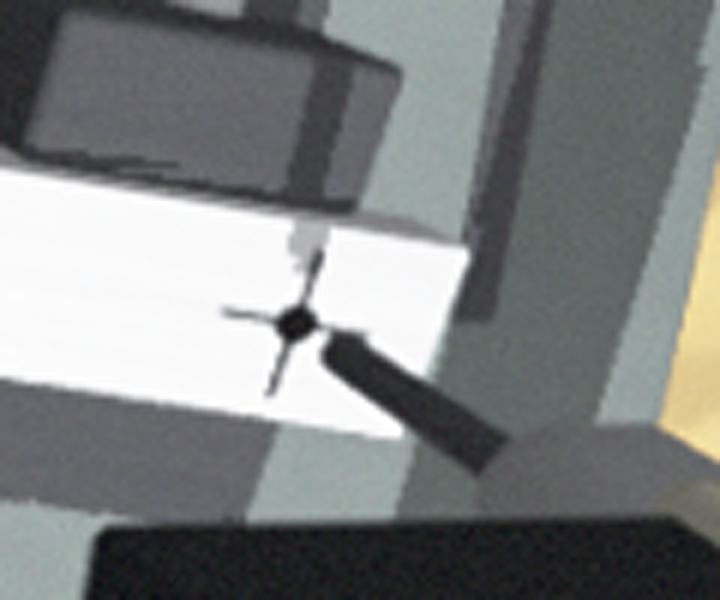

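```bash
python3 -m crank '[[[2.4,0.4,-0.5,0],[4.9,0.8,-1.1,0],[7,1.4,-2,0],[9.2,2,-3,-1],[9.1,4.3,-3,-2],[9,6.6,-3,-3],[8.9,8.9,-3,-4],[8.7,11.2,-3,-5.1],[8.6,13.2,-3,-5.1],[7,15,-3,-5.1],[5.5,16.8,-2.8,-5.1],[4,18.7,-2.4,-5.1]]]' 0.32
python3 - <<'E'
from h import *
import json
C=cam("wrist",json.load(open("w6.json")));g=lambda x,y:((x+.5)/6-.5+460,(y+.5)/6-.5+170)
m=at_z(C,[g(297,323)],.061)[0];b=at_z(C,[g(338,351)],.071)[0];print((b-m)*1000)
e=np.array([.982,.188]);h=np.array([.673,.2066])
for t in([*(h-.03*e),.15],[*h,.125],[*h,.078]): units(t,-149.5)
print(arm.get_state()["q"])
E
```

```text
t: 23.42
eef_pos: [0.5155, 0.0987, 0.2123]
ee_rot: [-3.141, 0.004, -2.609]
force: [-0.5, -1.4, 1.5]
width: 0.0596
gripper_force: 0.0
[ 0.08425837  0.10175559 10.        ]
units [-6.479e+00  9.250e-01  2.514e+00  4.000e-03]
units [-7.606e+00  5.210e-01  3.518e+00  4.000e-03]
units [-7.599e+00  5.210e-01  5.398e+00  4.000e-03]
[ 5.63374947e-01  1.19619985e-01 -3.40465487e-01  2.92174724e-04
 -1.10712614e+00 -1.60159817e+00]
```

```bash
python3 -m crank '[[[-2,0.5,0,0],[-4.3,0.9,0.4,0],[-6.4,0.9,1.5,0],[-7.3,0.6,2.6,0],[-7.6,0.52,3.5,0],[-7.6,0.52,4.2,0],[-7.6,0.52,4.8,0],[-7.6,0.52,5.2,0],[-7.6,0.52,5.39,0],[-7.6,0.52,5.39,0],[-7.6,0.52,5.39,0]]]'
```

```text
t: 24.8
eef_pos: [0.6724, 0.205, 0.0768]
ee_rot: [-3.142, 0.001, -2.609]
force: [-0.3, -0.0, 0.1]
width: 0.0592
gripper_force: 0.0
```

Free of contact; grip, then turn.

```bash
python3 -m crank '[[[0,0,0,0],[0,0,0,0],[0,0,0,0],[0,0,0,0]]]' 1 25
python3 -m crank '[[[0,0,0,1],[0,0,0,2],[0,0,0,3],[0,0,0,4],[0,0,0,5],[0,0,0,6],[0,0,0,7]]]'
```

```text
t: 25.3
eef_pos: [0.6723, 0.2045, 0.0762]
ee_rot: [-3.141, 0.0, -2.609]
force: [1.3, -2.1, 1.0]
width: 0.0392
gripper_force: 25.0
t: 26.18
eef_pos: [0.6722, 0.2038, 0.0766]
ee_rot: [-3.141, 0.0, 3.061]
force: [0.9, -5.6, 2.6]
width: 0.0391
gripper_force: 25.0
```

```bash
python3 -m crank '[[[0,0,0,1],[0,0,0,2],[0,0,0,3],[0,0,0,3]]]'
```

```text
t: 26.68
eef_pos: [0.6719, 0.2026, 0.0764]
ee_rot: [-3.139, -0.0, 2.8]
force: [0.8, -9.1, 1.8]
width: 0.0393
gripper_force: 25.0
```

```bash
python3 -m crank '[[[0.06,-0.04,-0.15,0],[0.12,-0.07,-0.3,0],[0.12,-0.07,-0.3,0]]]'
python3 -m crank '[[[0,0,0,0],[0,0,0,0],[0,0,0,0],[0,0,-0.8,0],[0,0,-2,0],[1,0,-4,-1],[3.2,0,-5,-3],[5.5,0,-5,-5],[5.5,0,-5,-5],[5.5,0,-5,-5]]]' 0.32
python3 - <<'E'
from h import *
for n in("scene","side"):
    p,d=arm.grab_frame(n);C=cam(n)
    M=np.load(f"m_{n}_stop_top.npy"); cv2.imwrite(f"pics/{n}2.png",p[...,::-1])
    P=cloud(C,M,d);P=P[(P[:,2]>.085)&(P[:,2]<.125)]; print(n,np.median(P,0).round(4),P.max(0).round(4),len(P))
E
```

```text
t: 27.05
eef_pos: [0.6694, 0.2019, 0.0801]
ee_rot: [-3.139, -0.0, 2.8]
force: [14.7, -8.5, -21.5]
width: 0.0394
gripper_force: 25.0
t: 28.3
eef_pos: [0.539, 0.2506, 0.2094]
ee_rot: [3.141, 0.001, -3.045]
force: [-0.3, -0.4, -0.7]
width: 0.0599
gripper_force: 0.0
scene [0.6737 0.2111 0.1011] [0.6887 0.2239 0.1099] 130
side [0.6641 0.2071 0.1017] [0.6827 0.2252 0.1109] 151
```

```bash
python3 -m crank '[[[0,0,0,0],[0,0,0,0]]]'; python3 -c "
from station import arm;print(arm.job_done())"
```

```text
t: 28.65
eef_pos: [0.5395, 0.2496, 0.208]
ee_rot: [-3.141, -0.001, -3.047]
force: [-0.7, -0.0, -0.2]
width: 0.0596
gripper_force: 0.0
the job is handed in; nothing more can be done
None
```

The job is handed in at about 28.7 s of the 72 s allowed, but the hand-in call returned no verdict: the stop was latched, the vise slid until the mark measured within about 1 mm of the bit tip and let go, then the mushroom turned, and the last depth images show it back up.

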